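Clamp a stone tile with a thread spool

ROBOT

A 6-joint arm with a two-finger parallel gripper is mounted at the origin on the work surface. World frame = base frame: x ahead of the robot, y to its left, z up, the work surface at z = 0. Lengths are in m, angles in rad, forces in N, time in s.
With the tool pointing down it reaches from about 0.25 to 0.725 m from the base axis. Payload 4 kg.
Tool frame: the origin (TCP) lies midway between the tips of the shut fingers; the grasp point (between the pads) lies 19 mm behind it; z points along the fingers, x is the direction in which the jaws open and shut, and the axes are right-handed (so a half turn about z gives the same grasp; the last joint's range is limited). The gripper opens to 85 mm and grips with 20 to 120 N. Pads are 22 mm wide; open, the fingers measure 114 mm over their backs; the gripper's body (76 mm by 85 mm) begins 54 mm behind the grasp point. The pads swing forward as they close: fully open they stand 13 mm farther back than shut.
Start: joints at [1.121, 0.241, 0.005, 1.335, 0, 1.571], TCP at [0.217, 0.45, 0.231] pointing down, gripper open.
Joint ranges: [-2.72, 2.72], [-1.05, 1.87], [-1.09, 1.28], [-1.99, 2.15], [-1.42, 1.44], [-3.14, 3.14]. Speed limits (rad/s): [2.79, 2.79, 3.14, 3.14, 3.14, 3.14].

INTERFACE

Orientations are given as a unit quaternion [x, y, z, w].
In Python, from workcell import bot, vision, ticket gives the robot as it stands.
- The arm moves only by the tool play_rows, never from a script. Its argument "deltas" is one flat list of numbers, 5 for each row, row after row: the opening, from 0 (shut) to 1 (fully open), then the shift along the tool's x, y, z in units of 60 mm (1.0 is 60 mm), then the turn about the tool's z in degrees. A call has 1 to 12 rows; each row shifts and turns the pose as measured when the row begins, along the tool's axes as they then stand; what a row does not reach is not made up. A row lasts 1/8 s, in which the tool goes at most 62.5 mm and 10.7 degrees, less where a joint would pass 70% of its speed; a pose out of reach is approached as far as the arm can. A call is refused whole if a number of a shift passes 1 or a number of a turn 10.7, either way. A call with a gripper value outside its range is refused whole. The fingers move at their own pace and stop on an object; the grip force is fixed at half the most. Time passes only in rows, so rows that do not move let the fingers close. It gives the time, the measured TCP pose, the force and the opening at its end, in the units of the state.
- bot.get_obs(): the state, without advancing time (a new reading comes with each control period).
- vision.camera(name): name is "scene" or "top" or "wrist"; returns a dict with "color" (420x560x3 uint8, blue, green, red), "intrinsics" (3x3 intrinsics, pixels), "rvec" (rotation vector, rad) and "tvec" (3), from world to camera coordinates, as OpenCV has them. Camera axes: x right, y down, z forward; pixel columns grow to the right and rows downward; lengths in m; the calibration is good to about 2 mm. A picture is of the moment at which its call begins. There is no depth.
- ticket.job_done(): hands the job in, once; it reports no verdict.
The state is a dict: "clock": time; "joint_pos": joint angles; "joint_vel": joint speeds; "tau": joint torques, N m; "eef_pos": TCP position; "tool_rot": TCP orientation; "ft_force": force on the tool from outside, world axes, zero at the start; "ft_torque": the same for the moment, N m; "grip_width": finger opening in m.
Only numpy, scipy, OpenCV 4.12 (cv2) and the standard library are available. Lean on these libraries where they do the work, as an engineer would, in place of code of your own. Each camera call takes 0.05 s, during which the arm holds its last target. There are 200 camera calls.

TASK

The stone tile on the gluing board has to be held against the dark, spring-backed fence while its glue grips: slide the smaller of the two thread spools up off its spindle and lower it, upright, right down to the board in the gap between the tile and the stop blocks, at the one block where the gap is wide enough for it. Then push the spool against the tile until the tile's edge lies flush on the fence along its whole length, and finish like that, still holding the spool and pressing firmly against the fence's springs: do not let go. Leave the other things on the bench where they are.

Things in the scene. Friction and masses are not known exactly. Their poses are not given: they have to be found in the camera images.
- small_spool: the smaller thread spool: plain upright cylinder 40 mm in diameter and 54 mm tall, amber thread between wooden end rims of the same diameter, 16 mm hole through it, 40 to 85 g; stands on its stand's base with the spindle through its hole. Origin: centre of its underside, z along its axis (up)
- small_stand: fixed thread stand that carries the small spool: round wooden base 70 mm in diameter and 12 mm high with an upright 10 mm steel spindle in its centre whose tip is 78 mm above the table (12 mm above the spool's top). Origin: centre of the underside, on the table
- big_spool: the bigger thread spool, 60 mm in diameter and 54 mm tall, on an identical stand; to be left alone. Origin: centre of its underside. The two stands trade places from start to start
- board: fixed gluing board, plywood, 190 x 210 mm (its x, y), 12 mm thick. Origin: on the table, under the point 10 mm from its middle towards the stops, so it spans x = -85 to +105 mm; its x axis points towards the fence, its y axis runs along the fence. Its top is 12 mm above the origin
- fence: dark wooden fence on the board's +x side, 20 mm thick, 200 mm long, 26 mm high; its inner face is at x = +70 mm of its own frame. Origin as built 12 mm straight above the board's; axes as the board's. Spring-backed: pushed towards +x it gives up to 8 mm, with 3.6 N at the start rising to 13 N. Pressed in by some 6 mm it makes a good hold
- tile: loose stone tile lying flat on the board, 40 x 180 mm (its x, y), 12 mm thick, 0.17 to 0.29 kg, polished (friction about 0.3), at the start 7 to 10 mm (at its middle) away from the fence and up to 0.04 rad askew. Origin: centre of its underside; its +x edge is the one that goes flush on the fence, its -x edge faces the stop blocks
- tile_edge_left (a point): point on the tile's +x edge face at half thickness, 2 mm from its +y end; flush when it is at x = 70 mm in the fence's frame
- tile_edge_right (a point): point on the tile's +x edge face at half thickness, 2 mm from its -y end; flush when it is at x = 70 mm in the fence's frame
- short_stop: shortest of three stop blocks fixed side by side, 50 mm apart, in changing order, facing the tile: 50 wide (y), 37 long (x), 12 mm high. Origin: middle of its rear edge, on the board's top, at board x = -75 mm; axes as the board's; front face at its x = +37 mm. The only gap that takes the spool: 68 mm once the tile meets the fence, 54 to 65 at the start; longer neighbour blocks wall its sides
- middle_stop: stop block 77 mm long, otherwise as the short one; the gap before it is 28 mm when the tile just touches the fence, too narrow
- long_stop: stop block 89 mm long, otherwise as the short one; the gap before it is 16 mm when the tile just touches the fence, too narrow
- pliers: bystander: loose red-handled pliers lying flat, 140 mm long and 14 mm high. Origin near its middle, on the table
- awl: bystander: loose awl with a plastic handle lying flat, 150 mm long. Origin on the table
- glue_jar: bystander: loose closed jar, 48 mm in diameter, 60 mm tall. Origin: centre of its underside
There are look-alikes about, which are no part of the job. Leave any purple look-alike of the small_spool alone.

How it is judged:
On the way, in this order (a step that is already met when the one before it is completed fails the run):
1. the small spool has been lifted clear of its spindle, in the fingers (z of small_spool in the frame of small_stand above 0.08 m and contact force between small_spool and the fingers above 1 N), for 0.1 s.
2. the small spool is upright, down on the board, in the gap before the short stop block (z of small_spool in the frame of board below 0.017 m and angle between small_spool's own z axis and vertical below 0.15 rad and y of small_spool in the frame of short_stop between -0.014 and 0.014 m and x of small_spool in the frame of short_stop between 0.054 and 0.1 m), for 0.1 s.
At the end, for the whole second after the job is handed in: Fingers hold the small spool (over 2 N), upright (0.15 rad), underside within 5 mm of the board, within 14 mm sideways of the short stop's middle; spool presses tile and tile presses fence with over 3 N; tile flat, both edge ends within 2 mm of the fence; bystanders within 25 mm (all of step 2 and x of each of tile_edge_left, tile_edge_right in the frame of fence above 0.068 m and z of tile in the frame of board below 0.015 m and angle between tile's own z axis and vertical below 0.05 rad and contact force between tile and fence above 3 N and contact force between small_spool and tile above 3 N and contact force between small_spool and the fingers above 2 N); the arm keeps its last pose, push and grip.
It fails at once if the big spool is moved by more than 25 mm (distance of big_spool from where it was at the start of the episode above 0.025 m).
It fails at once if the pliers is moved by more than 25 mm (distance of pliers from where it was at the start of the episode above 0.025 m).
It fails at once if the awl is moved by more than 25 mm (distance of awl from where it was at the start of the episode above 0.025 m).
It fails at once if the glue jar is moved by more than 25 mm (distance of glue_jar from where it was at the start of the episode above 0.025 m).
It also fails if it takes over 40 s, if anything falls off the work surface, if the arm or the gripper's body presses on something with over 40 N, if the wrist force passes 120 N, or if a joint passes its speed limit or range.

## Working session

There is one attempt and no reset: what is moved stays moved. The work goes in short steps, Python scripts to look and compute and a tool call to move; the robot and the scene stay as the last step left them, time stands still between calls to the robot, and variables do not carry over. Pictures are saved under pics/ and viewed, about 8 in all and at most 12, crops included, and the job is handed in when it is done.

Besides the shell and the picture viewer there is one more tool, called after "Emit:" by a JSON object that holds its "name" and its "arguments". play_rows: Moves the arm, as the interface text tells. Its arguments: {"type":"object","properties":{"deltas":{"type":"array"}},"required":["deltas"]}

```bash
mkdir -p pics; ls; python3 - <<'E'
from workcell import bot,vision
import cv2,numpy as np
o=bot.get_obs(); print(o)
for n in ["scene","top"]:
    c=vision.camera(n); cv2.imwrite(f"pics/{n}0.png",c["color"]); print(n,c["intrinsics"],c["rvec"],c["tvec"])
E
```

```text
pics
{'clock': 0.0, 'joint_pos': array([1.12097316e+00, 2.41412476e-01, 3.69645774e-03, 1.33521416e+00,
       1.07338874e-05, 1.57080515e+00]), 'joint_vel': array([ 0.00051316, -0.00017594,  0.0009429 ,  0.00082087, -0.00047182,
       -0.00043515]), 'tau': array([-1.49295447e-03, -3.72320259e+01,  2.52406347e+01,  1.70071435e-02,
       -2.44384346e-04, -5.66617601e-06]), 'eef_pos': array([0.21711682, 0.44967649, 0.23040263]), 'tool_rot': array([ 8.46998413e-01,  5.31594347e-01, -9.06533863e-04,  5.62634778e-04]), 'ft_force': array([ 0.46165152, -0.38218274,  0.07033459]), 'ft_torque': array([-0.04365006,  0.0116655 ,  0.02213546]), 'grip_width': 0.08581205528036354}
scene [[431.31295649   0.         280.55527608]
 [  0.         431.31295649 207.25839282]
 [  0.           0.           1.        ]] [ 2.18232561  0.66088383 -0.31849117] [-0.52547831 -0.15330172  1.18692212]
top [[379.45720623   0.         279.85625867]
 [  0.         379.45720623 214.29636417]
 [  0.           0.           1.        ]] [ 2.11769945 -2.14896855  0.16994458] [0.04471553 0.58262323 0.71734394]
```

View pics/scene0.png

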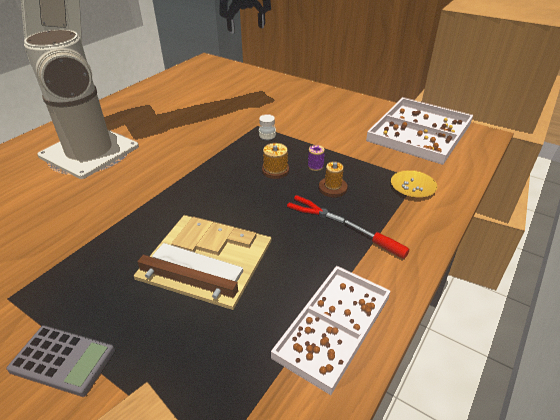

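View pics/top0.png

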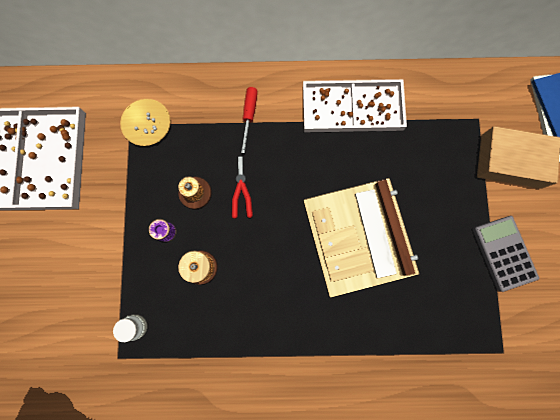

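The small_spool could be confused with three things in the top view: the amber spool on a stand at (190,187), the larger amber one at (197,267), and the purple one at (160,230), which is a look-alike. I choose the first. Next I'll check that choice and the stops in one combined crop.

```bash
cat > h.py <<'E'
import cv2,numpy as np
from workcell import bot,vision
def rays(c,pts):
    R=cv2.Rodrigues(np.array(c["rvec"],float))[0]; t=np.array(c["tvec"],float).ravel()
    p=cv2.undistortPoints(np.array(pts,float).reshape(-1,1,2),c["intrinsics"],None)[:,0]
    d=np.c_[p,np.ones(len(p))]@R
    return -R.T@t,d
def plane(c,pts,z):
    o,d=rays(c,pts); return o+d*((z-o[2])/d[:,2])[:,None]
def proj(c,P):
    return cv2.projectPoints(np.array(P,float).reshape(-1,3),np.array(c["rvec"],float),np.array(c["tvec"],float),c["intrinsics"],None)[0][:,0]
E
python3 - <<'E'
from h import *
c=vision.camera("top");im=c["color"]
a=cv2.resize(im[170:305,295:430],(600,600),interpolation=cv2.INTER_CUBIC)
b=cv2.resize(im[165:300,145:190+0+30],(200*75*0+333,600),interpolation=cv2.INTER_CUBIC) if 0 else cv2.resize(im[165:300,145:220],(200,360),interpolation=cv2.INTER_CUBIC)
out=np.zeros((600,800,3),np.uint8);out[:,:600]=a;out[:360,600:]=b
cv2.imwrite("pics/crop1.png",out)
print("cam",rays(c,[[0,0]])[0])
for n,p,z in [("small top",(189,187),.066),("big top",(194,267),.066),("purple",(159,230),.05),("pliers tips",(243,217),.01),("pliers joint",(241,178),.01),("awl tip",(245,150),.01),("jar",(125,330),.06)]:
    print(n,plane(c,[p],z)[0].round(3))
print(plane(c,[(304,199),(388,179),(419,272),(331,296)],.012).round(3))
E
```

```text
cam [0.45807873 0.03310104 0.80318108]
small top [0.638 0.217 0.066]
big top [0.48  0.203 0.066]
purple [0.555 0.279 0.05 ]
pliers tips [0.585 0.114 0.01 ]
pliers joint [0.67  0.119 0.01 ]
awl tip [0.733 0.11  0.01 ]
jar [0.364 0.333 0.06 ]
[[ 0.621 -0.015  0.012]
 [ 0.662 -0.196  0.012]
 [ 0.465 -0.248  0.012]
 [ 0.419 -0.066  0.012]]
```

View pics/crop1.png

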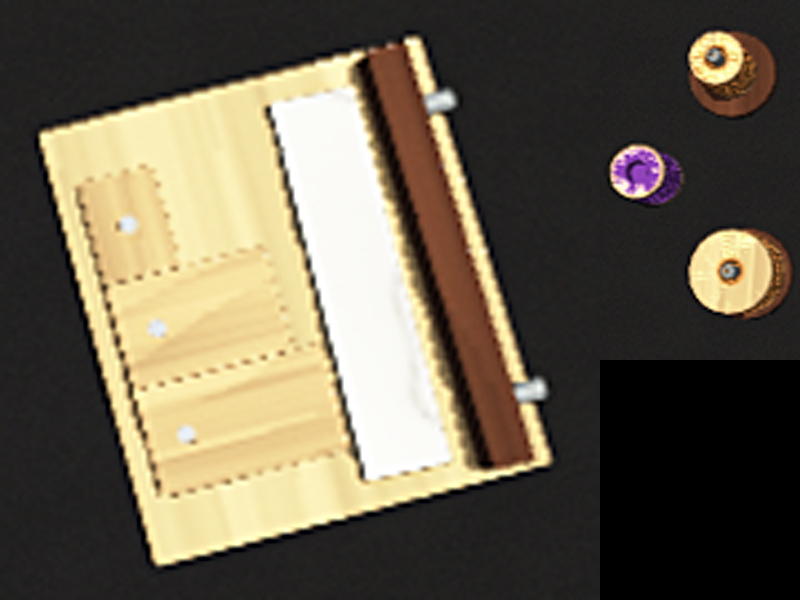

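Crop 1 confirms the choice. The small amber spool on its stand is at top px (189,187), smaller than the amber one below, and the purple one has no stand. The short stop is the top block in the crop, at (127,225), on the board's +y end.

```bash
python3 - <<'E'
from h import *
c=vision.camera("top");im=c["color"]
f=lambda P:[(295+x*.225-.4,170+y*.225-.4) for x,y in P]
co=plane(c,f([(40,130),(422,38),(550,463),(155,567)]),.012)
src=np.array([[-.085,.105],[.105,.105],[.105,-.105],[-.085,-.105]])
# rigid 2D fit
def rig(s,d):
    s0,d0=s.mean(0),d.mean(0);U,_,V=np.linalg.svd((s-s0).T@(d-d0));R=(U@V).T;return R,d0-R@s0
R,t=rig(src,co[:,:2]);print("yaw",np.degrees(np.arctan2(R[1,0],R[0,0])),"org",t.round(4),"resid mm",((src@R.T+t-co[:,:2])*1e3).round(1).tolist())
st=plane(c,f([(78,187),(157,165),(178,260),(105,285)]),.024)[:,:2]
print("stop in board",((st-t)@R*1e3).round(1).tolist())
ti=plane(c,f([(268,105),(350,88),(452,462),(363,480)]),.024)[:,:2]
print("tile in board",((ti-t)@R*1e3).round(1).tolist())
print("place target",(R@[-.008,.052]+t).round(4))
print("spindle tip",plane(c,[(188.1,186.4)],.078)[0].round(4))
print("spindle tip big",plane(c,[(193.6,266.7)],.078)[0].round(4))
s=vision.camera("scene")
print("scene: tip proj",proj(s,[*[plane(c,[(188.1,186.4)],.078)[0]]]), "board corners", proj(s,np.c_[src@R.T+t,np.full(4,.012)]).round(1).tolist())
# base circle: dark brown mask near small stand
E
```

```text
yaw -76.88340788231456 org [ 0.5386 -0.1211] resid mm [[-0.2, 0.1], [0.5, 0.3], [-0.8, -0.7], [0.5, 0.2]]
stop in board [[-75.6, 72.2], [-37.0, 73.4], [-39.3, 27.6], [-75.2, 24.5]]
tile in board [[21.3, 88.5], [61.1, 87.1], [57.3, -91.9], [15.7, -90.0]]
place target [ 0.5874 -0.1015]
spindle tip [0.6365 0.2155 0.078 ]
spindle tip big [0.48   0.2011 0.078 ]
scene: tip proj [[333.53899649 162.20001172]] board corners [[272.3, 237.5], [232.8, 306.9], [133.2, 275.5], [184.4, 214.8]]
```

Emit:
{"name": "play_rows", "arguments": {"deltas": [1,0,0,0,-9.7,1,0,0,0,-9.7,1,0,0,0,-9.7,1,0,0,0,-9.7,1,-0.6,0.66,0,0,1,-0.6,0.66,0,0,1,-0.6,0.66,0,0,1,-0.6,0.66,0,0,1,-0.6,0.66,0,0,1,-0.6,0.66,0,0,1,-0.6,0.66,0,0,1,0,0,0,0]}}

```text
clock: 1.75
eef_pos: [0.5578, 0.2707, 0.2278]
tool_rot: [0.611, 0.792, -0.001, -0.0]
ft_force: [-0.1, -0.5, -0.2]
grip_width: 0.0852
```

```bash
cat >> h.py <<'E'
def togo(x,y,z,yaw=103.1):
    o=bot.get_obs();q=o["tool_rot"];from scipy.spatial.transform import Rotation as Ro
    M=Ro.from_quat(q).as_matrix();p=o["eef_pos"];d=(M.T@(np.array([x,y,z])-p))/.06
    a=np.degrees(np.arctan2(M[1,0],M[0,0]))
    print("t",round(o["clock"],2),"p",p.round(4),"yaw",a.round(1),"tilt",np.degrees(np.arccos(-M[2,2])).round(2),"units",d.round(3),"turn",round(a-yaw,1),"F",o["ft_force"].round(1),"w",round(o["grip_width"],4))
E
python3 -c "
from h import *
togo(.6365,.2155,.15)"
```

```text
t 1.75 p [0.5578 0.2707 0.2278] yaw 104.7 tilt 0.18 units [-1.221  1.039  1.294] turn 1.6 F [-0.1 -0.5 -0.2] w 0.0852
```

Emit:
{"name": "play_rows", "arguments": {"deltas": [1,-0.45,0.38,0.4,1.6,1,-0.42,0.36,0.45,0,1,-0.35,0.3,0.45,0,1,0,0,0,0]}}

```text
clock: 2.25
eef_pos: [0.6351, 0.2153, 0.1473]
tool_rot: [0.621, 0.784, -0.002, -0.002]
ft_force: [0.6, 0.5, 0.2]
grip_width: 0.0855
```

```bash
python3 -c "
from h import *
togo(.6365,.2155,.033)
c=vision.camera('wrist');cv2.imwrite('pics/w1.png',c['color']);print(proj(c,[[.6365,.2155,.078],[.6365,.2155,.066],[.6365,.2155,0.012]]))"
```

```text
t 2.25 p [0.6351 0.2153 0.1473] yaw 103.2 tilt 0.27 units [-0.003  0.032  1.906] turn 0.1 F [0.6 0.5 0.2] w 0.0855
[[283.46182944 225.0681789 ]
 [283.47689313 219.33610052]
 [283.52960793 199.2769205 ]]
```

View pics/w1.png

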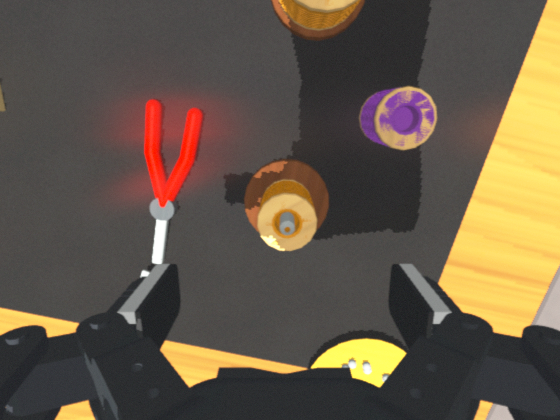

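Wrist view: the spindle tip is at (287,227) with the spool's top rim centred on it at about (287,221). The pliers (160,210) and the purple spool (405,118) are clear of the jaws.

```bash
python3 -c "
from h import *
c=vision.camera('wrist');p=plane(c,[(287,227)],.078)[0];print(p,plane(c,[(287,221)],.066)[0]);togo(p[0],p[1],.033)"
```

```text
[0.63809157 0.21938753 0.078     ] [0.6379368  0.21946859 0.066     ]
t 2.35 p [0.6356 0.2172 0.1507] yaw 103.3 tilt 0.11 units [0.021 0.049 1.962] turn 0.2 F [ 0.1 -0.1  0.5] w 0.0853
```

Emit:
{"name": "play_rows", "arguments": {"deltas": [1,0.01,0.02,0.5,0,1,0.01,0.02,0.5,0,1,0,0,0.45,0,1,0,0,0.3,0,1,0,0,0,0]}}

```text
clock: 2.98
eef_pos: [0.6379, 0.2286, 0.0543]
tool_rot: [0.617, 0.787, 0.008, 0.002]
ft_force: [0.2, 0.9, 0.0]
grip_width: 0.0856
```

```bash
python3 -c "
from h import *
togo(.6375,.2185,.033)"
```

```text
t 2.98 p [0.6379 0.2286 0.0543] yaw 103.9 tilt 0.92 units [-0.164 -0.052  0.354] turn 0.8 F [0.2 0.9 0. ] w 0.0856
```

Emit:
{"name": "play_rows", "arguments": {"deltas": [1,-0.15,-0.05,0,0.7,1,0,0,0.15,0,1,0,0,0,0]}}

```text
clock: 3.35
eef_pos: [0.6388, 0.2206, 0.0497]
tool_rot: [0.621, 0.784, 0.011, 0.004]
ft_force: [0.5, 0.4, -0.3]
grip_width: 0.0854
```

```bash
python3 -c "
from h import *
togo(.6375,.2185,.033)"
```

```text
t 3.35 p [0.6388 0.2206 0.0497] yaw 103.2 tilt 1.31 units [-0.032 -0.035  0.277] turn 0.1 F [ 0.5  0.4 -0.3] w 0.0854
```

Emit:
{"name": "play_rows", "arguments": {"deltas": [1,-0.03,-0.03,0.15,0,1,0,0,0.13,0,1,0,0,0,0]}}

```text
clock: 3.72
eef_pos: [0.638, 0.2183, 0.0319]
tool_rot: [0.621, 0.784, 0.011, 0.004]
ft_force: [0.3, -0.0, -0.7]
grip_width: 0.0853
```

```bash
python3 -c "
from h import *
togo(.6375,.2185,.033)"
```

```text
t 3.73 p [0.638  0.2183 0.0319] yaw 103.2 tilt 1.34 units [ 0.005 -0.006 -0.018] turn 0.1 F [ 0.3 -0.  -0.7] w 0.0853
```

Emit:
{"name": "play_rows", "arguments": {"deltas": [0,0,0,0,0,0,0,0,0,0,0,0,0,0,0,0,0,0,0,0,0,0,0,0,0,0,0,0,0,0]}}

```text
clock: 4.47
eef_pos: [0.6383, 0.2185, 0.0322]
tool_rot: [0.621, 0.784, 0.011, 0.004]
ft_force: [-0.4, 0.1, -0.6]
grip_width: 0.0396
```

```bash
python3 -c "
from h import *
togo(.6375,.2185,.16)"
```

```text
t 4.47 p [0.6383 0.2185 0.0322] yaw 103.2 tilt 1.37 units [ 0.017  0.036 -2.13 ] turn 0.1 F [-0.4  0.1 -0.6] w 0.0396
```

Emit:
{"name": "play_rows", "arguments": {"deltas": [0,0,0,-0.15,0,0,0,0,-0.25,0,0,0,0,-0.25,0,0,0,0,-0.25,0,0,0,0,-0.25,0,0,0,0,0,0]}}

```text
clock: 5.22
eef_pos: [0.6379, 0.2181, 0.1085]
tool_rot: [0.621, 0.784, 0.013, 0.006]
ft_force: [0.3, 0.3, -0.1]
grip_width: 0.0402
```

```bash
python3 -c "
from h import *
togo(.6375,.2185,.16)"
```

```text
t 5.22 p [0.6379 0.2181 0.1085] yaw 103.2 tilt 1.6 units [ 0.015  0.018 -0.858] turn 0.1 F [ 0.3  0.3 -0.1] w 0.0402
```

Emit:
{"name": "play_rows", "arguments": {"deltas": [0,0,0,-0.3,0,0,0,0,-0.3,0,0,0,0,-0.2,0,0,0,0,0,0]}}

```text
clock: 5.72
eef_pos: [0.6356, 0.217, 0.1559]
tool_rot: [0.621, 0.784, 0.011, 0.005]
ft_force: [-0.6, 0.2, -0.5]
grip_width: 0.04
```

```bash
python3 -c "
from h import *
togo(.5874,-.1015,.14)
c=vision.camera('scene');cv2.imwrite('pics/s2.png',c['color'])"
```

```text
t 5.72 p [0.6356 0.217  0.1559] yaw 103.2 tilt 1.39 units [-4.987 -1.998  0.185] turn 0.1 F [-0.6  0.2 -0.5] w 0.04
```

Emit:
{"name": "play_rows", "arguments": {"deltas": [0,-0.3,-0.12,0,0,0,-0.5,-0.2,0,0,0,-0.5,-0.2,0,0,0,-0.5,-0.2,0,0,0,-0.5,-0.2,0,0,0,-0.5,-0.2,0,0,0,-0.5,-0.2,0,0,0,-0.5,-0.2,0,0,0,-0.4,-0.16,0,0,0,-0.3,-0.12,0,0,0,0,0,0,0]}}

```text
clock: 7.15
eef_pos: [0.5785, -0.0915, 0.1413]
tool_rot: [0.624, 0.781, 0.002, -0.002]
ft_force: [0.0, -0.4, -0.5]
grip_width: 0.0395
```

```bash
python3 -c "
from h import *
togo(.5874,-.1015,.14)"
```

```text
t 7.15 p [ 0.5785 -0.0915  0.1413] yaw 102.8 tilt 0.33 units [-0.195  0.108  0.022] turn -0.3 F [ 0.  -0.4 -0.5] w 0.0395
```

Emit:
{"name": "play_rows", "arguments": {"deltas": [0,-0.18,0.1,0.1,0,0,0,0,0.1,0,0,0,0,0.1,0,0,0,0,0,0]}}

```text
clock: 7.65
eef_pos: [0.5873, -0.0989, 0.1209]
tool_rot: [0.623, 0.782, 0.002, -0.003]
ft_force: [0.1, 0.1, -1.2]
grip_width: 0.0396
```

```bash
python3 -c "
from h import *
togo(.5874,-.1015,.14)
a=vision.camera('wrist')
c=vision.camera('top');cv2.imwrite('pics/w2.png',a['color'])
th=np.radians(-76.88);R=np.array([[np.cos(th),-np.sin(th)],[np.sin(th),np.cos(th)]]);t=np.array([.5386,-.1211])
B=lambda x,y,z:[*(R@[x,y]+t),z]
print(proj(a,[B(-.075,.075,.024),B(-.038,.075,.024),B(-.038,.025,.024),B(.002,.025,.024),B(.0214,.0885,.024),B(.07,.1,.038)]).round(1).tolist())"
```

```text
t 7.65 p [ 0.5873 -0.0989  0.1209] yaw 103.0 tilt 0.4 units [-0.039 -0.008 -0.318] turn -0.1 F [ 0.1  0.1 -1.2] w 0.0396
[[372.3, 239.6], [321.1, 239.9], [322.9, 171.3], [264.4, 171.6], [239.4, 257.6], [168.4, 281.3]]
```

View pics/w2.png

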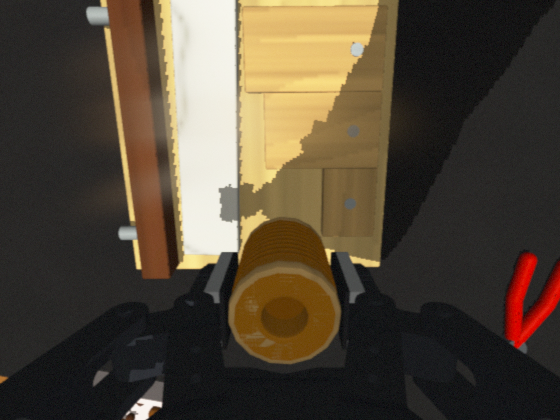

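Wrist view: the short stop's front corner is seen at (323,168) against a predicted (323,171). The tile corner is at (240,254) against (239,258). The map is therefore good to about 2 mm, and I'll shift the target 1.5 mm in y. The spool sits squarely in the fingers.

Emit:
{"name": "play_rows", "arguments": {"deltas": [0,-0.05,-0.02,0.2,0,0,0,0,0.2,0,0,0,0,0.2,0,0,0,0,0.2,0,0,0,0,0.15,0,0,0,0,0,0]}}

```text
clock: 8.5
eef_pos: [0.5866, -0.1017, 0.06]
tool_rot: [0.623, 0.782, 0.002, -0.003]
ft_force: [-0.3, -0.1, -0.6]
grip_width: 0.0398
```

```bash
python3 -c "
from h import *
togo(.5859,-.1018,.032)"
```

```text
t 8.5 p [ 0.5866 -0.1017  0.06  ] yaw 103.0 tilt 0.4 units [-0.002 -0.011  0.466] turn -0.1 F [-0.3 -0.1 -0.6] w 0.0398
```

Emit:
{"name": "play_rows", "arguments": {"deltas": [0,0,-0.01,0.15,0,0,0,0,0.12,0,0,0,0,0.1,0,0,0,0,0.06,0,0,0,0,0.02,0]}}

```text
clock: 9.12
eef_pos: [0.5868, -0.1018, 0.0324]
tool_rot: [0.623, 0.782, 0.003, -0.002]
ft_force: [-2.9, 0.5, 6.7]
grip_width: 0.0394
```

```bash
python3 -c "
from h import *
togo(.5859,-.1018,.032)
c=vision.camera('top');cv2.imwrite('pics/t3.png',c['color'])
c=vision.camera('scene');cv2.imwrite('pics/s3.png',cv2.resize(c['color'][190:330,110:300],(760,560),interpolation=cv2.INTER_CUBIC))"
```

```text
t 9.12 p [ 0.5868 -0.1018  0.0324] yaw 103.0 tilt 0.38 units [ 0.004 -0.014  0.006] turn -0.1 F [-2.9  0.5  6.7] w 0.0394
```

View pics/s3.png

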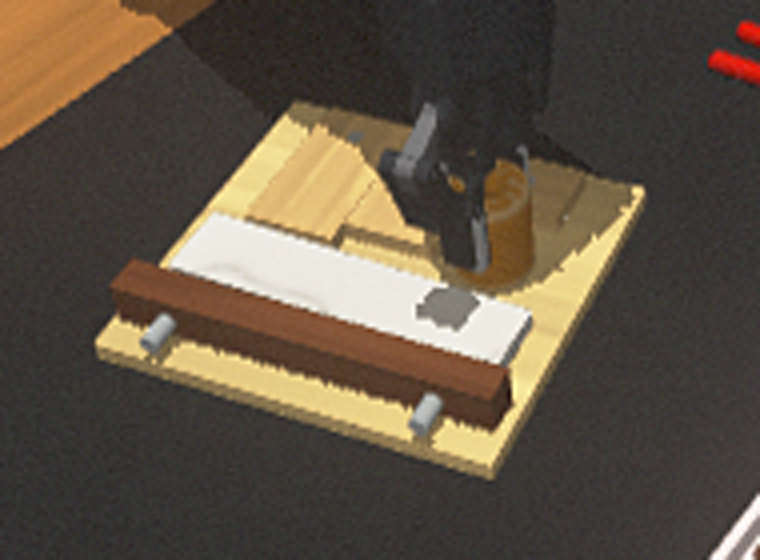

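Scene view: the spool stands in the gap before the short stop with the fingertips above the tile. The board contact force is about 7 N, so it is down. Now I'll push along tool -x.

Emit:
{"name": "play_rows", "arguments": {"deltas": [0,-0.05,0,-0.01,0,0,-0.05,0,0,0,0,-0.05,0,0,0,0,-0.05,0,0,0,0,0,0,0,0]}}

```text
clock: 9.85
eef_pos: [0.5905, -0.1144, 0.0334]
tool_rot: [0.623, 0.782, 0.004, -0.001]
ft_force: [1.7, 1.1, -1.3]
grip_width: 0.0396
```

```bash
cat >> h.py <<'E'
th=np.radians(-76.88);R=np.array([[np.cos(th),-np.sin(th)],[np.sin(th),np.cos(th)]]);t=np.array([.5386,-.1211])
def st():
    o=bot.get_obs();print("board xy mm",((o["eef_pos"][:2]-t)@R*1e3).round(1),"F board",(R.T@o["ft_force"][:2]).round(1))
E
python3 -c "
from h import *
togo(.5859,-.1018,.032);st()"
```

```text
t 9.85 p [ 0.5905 -0.1144  0.0334] yaw 103.0 tilt 0.42 units [ 0.222 -0.028  0.024] turn -0.1 F [ 1.7  1.1 -1.3] w 0.0396
board xy mm [ 5.3 52.1] F board [-0.7  1.9]
```

Emit:
{"name": "play_rows", "arguments": {"deltas": [0,-0.05,-0.02,0.01,0,0,-0.05,0,0,0,0,-0.05,0,0,0,0,0,0,0,0]}}

```text
clock: 10.35
eef_pos: [0.5887, -0.1187, 0.0326]
tool_rot: [0.621, 0.783, 0.006, -0.006]
ft_force: [-1.5, 1.6, 1.3]
grip_width: 0.0399
```

```bash
python3 -c "
from h import *
togo(.5859,-.1018,.032);st()"
```

```text
t 10.35 p [ 0.5887 -0.1187  0.0326] yaw 103.1 tilt 0.99 units [0.285 0.019 0.014] turn 0.0 F [-1.5  1.6  1.3] w 0.0399
board xy mm [ 9.1 49.3] F board [-1.9 -1.1]
```

Emit:
{"name": "play_rows", "arguments": {"deltas": [0,-0.08,0.01,0,0,0,-0.1,0,0,0,0,-0.1,0,0,0]}}

```text
clock: 10.72
eef_pos: [0.59, -0.1251, 0.0329]
tool_rot: [0.619, 0.785, 0.012, -0.015]
ft_force: [-3.0, 13.6, 6.4]
grip_width: 0.0391
```

```bash
python3 -c "
from h import *
togo(.5859,-.1018,.032);st()"
```

```text
t 10.72 p [ 0.59   -0.1251  0.0329] yaw 103.5 tilt 2.2 units [0.394 0.024 0.03 ] turn 0.4 F [-3.  13.6  6.4] w 0.0391
board xy mm [15.6 49.2] F board [-13.9   0.1]
```

```bash
python3 -c "
from h import *
c=vision.camera('top');s=vision.camera('scene');w=vision.camera('wrist')
st();togo(.59,-.125,.0325)
a=cv2.resize(c['color'][170:305,295:430],(400,400),interpolation=cv2.INTER_CUBIC)
b=cv2.resize(s['color'][205:315,125:280],(400,284),interpolation=cv2.INTER_CUBIC)
o=np.zeros((600,800,3),np.uint8);o[:400,:400]=a;o[:284,400:]=b;o[290:590,400:]=cv2.resize(w['color'],(400,300))
cv2.imwrite('pics/f4.png',o)"
```

```text
board xy mm [15.9 49.2] F board [-12.   -2.4]
t 10.88 p [ 0.5901 -0.1254  0.0328] yaw 103.5 tilt 2.16 units [ 0.007 -0.     0.006] turn 0.4 F [-5.1 11.1  5.7] w 0.0398
```

View pics/f4.png

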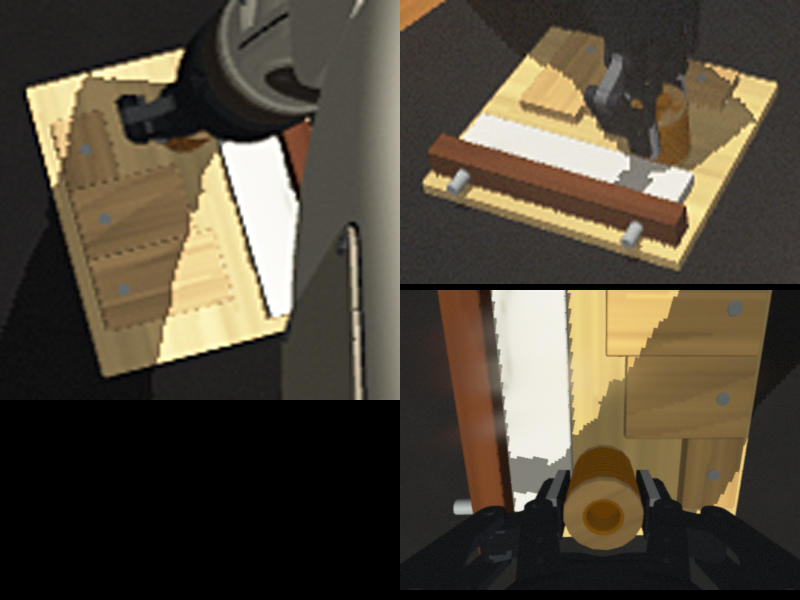

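The tile appears against the fence along its visible length, in the scene at (450..680,140..210) and in the wrist view. I'll check the edge angle numerically.

```bash
python3 -c "
from h import *
c=vision.camera('wrist');im=c['color'].astype(int)
hsv=cv2.cvtColor(c['color'],cv2.COLOR_BGR2HSV)
P=[];Q=[]
for r in range(5,210,5):
    row=(hsv[r,:,1]<60)&(hsv[r,:,2]>150)
    k=np.where(row[100:300])[0]+100
    if len(k)>30: P.append((k.max()+.5,r)); Q.append((k.min()-.5,r))
for n,A in (('-x edge',P),('+x edge',Q)):
    X=(plane(c,A,.024)[:,:2]-t)@R*1e3
    f=np.polyfit(X[:,1],X[:,0],1);res=X[:,0]-np.polyval(f,X[:,1])
    print(n,len(A),'slope rad',f[0].round(4),'x at y=0',f[1].round(1),'x at +-90',np.polyval(f,[90,-90]).round(1),'rms',res.std().round(2),'y range',X[:,1].min().round(),X[:,1].max().round())
br=[]
for r in range(5,210,5):
    row=(hsv[r,:,1]>100)&(hsv[r,:,2]<150)&((hsv[r,:,0]<15));k=np.where(row[:160])[0]
    if len(k)>5: br.append((k.min()-.5,r))
X=(plane(c,br,.038)[:,:2]-t)@R*1e3;f=np.polyfit(X[:,1],X[:,0],1);print('fence outer x',f,np.polyval(f,[90,-90]))
st()"
```

```text
-x edge 41 slope rad -0.0077 x at y=0 35.5 x at +-90 [34.8 36.2] rms 0.37 y range -58.0 21.0
+x edge 41 slope rad -0.0076 x at y=0 73.9 x at +-90 [73.3 74.6] rms 0.52 y range -57.0 21.0
fence outer x [-8.95705241e-03  9.48557391e+01] [94.04960434 95.66187377]
board xy mm [15.8 49.2] F board [-12.2  -0.2]
```

The tile edge and fence slopes agree within 0.0013 rad (about 0.2 mm over the length). The fence is pressed in by about 5 mm, and the push is holding steady at about 12 N. I'm handing in.

```bash
python3 -c "
from h import *
from workcell import ticket
print(ticket.job_done());st();togo(.59,-.125,.0325)"
```

```text
the job is handed in; nothing more can be done
None
the job is handed in; nothing more can be done
```

I lifted the small amber spool off its spindle and lowered it upright to the board in the gap before the short stop. I then pushed the tile onto the fence with it and handed in at about 11 s, still gripping and pressing.

**Push:** About 12 N, steady over several readings. The fence was pushed in by about 5 mm, a little under the suggested 6 mm.

**Flush:** The tile edge and fence slopes differed by about 0.0013 rad, which is about 0.2 mm over the tile's length. I fitted the edge only between about -58 and +21 mm along the tile. The arm hid part of the +y end from the wrist and top cameras, though the scene view also showed the tile against the fence.

**Spool:** It was held at 40 mm opening, within about 1 mm of the board. The tool leaned 2.2°, against a limit of 8.6°. It sat about 1 mm sideways of the short stop's middle.

**Disagreements:** The wrist and top views differed by about 2 to 4 mm. The measured board and fence slopes differed by about 0.009 rad, which I put down to camera calibration, so I relied on the tile-to-fence comparison.

**Bystanders:** I saw no contact with them, but I did not re-measure their positions at the end.

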